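# Tare the balance with the empty beaker on its pan

## Task

The empty beaker is already on the balance's pan, but the top of the draft shield has been left open. Push the shield's top pane fully shut with a fingertip behind its tab, then reach into the well in the front deck, press the sunken tare key all the way down and let it come back up. Leave the beaker where it stands, do not press the flat keys beside the well, and do not disturb the things around the balance.

Things in the scene. Friction and masses are not known exactly. Their poses are not given: they have to be found in the camera images.
- balance: white precision balance, 330 mm long (its x), 200 mm wide (its y), fixed to the bench. Origin at the centre of its underside on the bench; x points from its front to its rear, z up. Level front deck 58 mm high from x = -165 to -65 mm, then a low sloping display up to 78 mm high, then a clear draft shield, 172 mm wide, from x = -15 to +155 mm, its walls and rails up to 210 mm high
- pan (a point): centre of the top of the round steel weighing pan inside the draft shield, 116 mm across, 68 mm above the bench, 70 mm behind the balance's origin
- well_mouth (a point): centre of the mouth of the tare well, level with the deck (58 mm above the bench), 123 mm in front of the balance's origin, in the middle of the deck's width. A straight-sided rectangular pocket with thin grey trim, 54 mm along the balance's y by 34 mm along its x
- tare_top (a point): centre of the top face of the sunken tare key, a grey bar 50 mm (balance's y) by 30 mm (balance's x) filling the bottom of the well; at rest its top is 13 mm below the deck, 45 mm above the bench. It is pressed straight down
- tare_key (a joint): travel of the tare key in m: 0 at rest, 0.005 all the way down; a spring returns it. It starts to move at about 1.5 N and is all the way down at about 5 N
- pane (a joint): opening of the draft shield's top pane in m: 0 fully shut, 0.09 fully open. The pane slides horizontally along the balance's x, opening towards the rear (+x), closing towards the front; it stays where it is left and takes 1 to 2 N to slide
- tab_top (a point): middle of the top edge of the pane's push tab, a grey wedge 90 mm wide (balance's y) and 24 mm tall near the front edge of the clear pane, with which it moves. Rear (+x) face upright, 4 mm behind this point; front sloping down to the pane over 20 mm. Top edge 230 mm above the bench, the pane's upper face 206 mm; behind the tab the pane is flat for 130 mm
- flat_keys: four flat grey keys in the deck, 18 x 19 mm each, standing 2 mm above it, two on each side of the well, their centres 52 and 78 mm to either side of the well's centre along the balance's y. Origin at the centre of the well's mouth. To be left alone
- beaker: small empty glass beaker, 48 mm across, 60 mm high, upright on the pan inside the draft shield; origin at the centre of its underside
- jar: white jar with a red cap, 72 mm across, 125 mm high, upright on the bench to the left (+y) of the balance; origin at the centre of its underside. Bystander
- vial: small brown glass bottle with a black cap, 44 mm across, 85 mm high, upright on the bench to the right (-y) of the balance; origin at the centre of its underside. Bystander
- spatula: steel spatula, about 185 mm long, 6 mm thick, lying on the bench to the right (-y) of the balance; origin at the middle of its shaft's underside, x along it. Bystander

How it is judged (in metres and radians):
On the way, in this order (a step that is already met when the one before it is completed fails the run):
1. the top pane of the draft shield is slid fully shut (within 4 mm) (value of joint pane below 0.004 m), for 0.2 s.
2. with the shield shut, the sunken tare key is pressed all the way down (at least 4 of its 5 mm) (value of joint tare_key above 0.004 m and value of joint pane below 0.004 m), for 0.05 s.
At the end, for the whole second after the job is handed in: The shield's top pane is shut to within 4 mm, the tare key has come back up (within 1 mm of rest), and the beaker stands upright and at rest on the pan within 10 mm of where it was (value of joint pane below 0.004 m and value of joint tare_key below 0.001 m and distance of beaker from where it was at the start of the episode below 0.01 m and angle between beaker's own z axis and vertical below 0.1 rad and linear speed of beaker below 0.02 m/s); the robot touches nothing.
It fails at once if the beaker is lifted, pushed or tipped (moved more than 10 mm, or tilted more than 0.2 rad) (distance of beaker from where it was at the start of the episode above 0.01 m or angle between beaker's own z axis and vertical above 0.2 rad).
It fails at once if a flat key beside the well is pressed (more than 1 N) (contact force between flat_keys and anything else above 1 N).
It fails at once if the jar, the small bottle or the spatula is disturbed (moved more than 15 mm) (distance of any of jar, vial, spatula from where it was at the start of the episode above 0.015 m).
It also fails if it takes over 48 s, if anything falls off the work surface, if the arm or the gripper's body presses on something with over 40 N, if the wrist force passes 120 N, or if a joint passes its speed limit or range.

## Robot

A 6-joint arm with a two-finger parallel gripper is mounted at the origin on the work surface. World frame = base frame: x ahead of the robot, y to its left, z up, the work surface at z = 0. Lengths are in m, angles in degrees, forces in N, time in s.
With the tool pointing down it reaches from about 0.4 to 0.825 m from the base axis. Payload 7 kg.
Tool frame: the origin (TCP) lies at the very end of the fingers, on their centre line; the grasp point (between the pads) lies 19 mm behind it (ctrl.hold_point_z is the distance from the TCP to the grasp point, in m); z points along the fingers, y is the line along which they close (so a half turn about z gives the same grasp; the last joint's range is limited). The gripper opens to 88 mm and grips with 3 to 60 N. Pads are 19 mm wide; open, the fingers measure 130 mm over their backs; the gripper's body (78 mm by 193 mm) begins 47 mm behind the grasp point.
Start: joints at [93.226, 20.546, 0.682, 0, -70.136, -16.507], TCP at [0.155, 0.657, 0.227] pointing down, gripper open.
Joint ranges: [-176.03, 176.03], [-82.01, 121.73], [-58.28, 71.71], [-173.87, 95.51], [-174.79, -0.11], [-173.66, 173.66]. Speed limits (degrees/s): [136.94, 136.94, 172.46, 180, 180, 180].

## Interface

Orientations are given as [roll, pitch, yaw] about the fixed x, y, z axes, in that order (R = Rz(yaw) Ry(pitch) Rx(roll)).
In Python, from plant import sensors, viewer, workorder, ctrl gives the robot as it stands.
- The arm moves only by the shell command python3 -m pendant 'ROWS'. ROWS is JSON, a list of rows, each a list of 3 entries, a list of its own where there are three numbers: the opening, from -1 (shut) to 1 (fully open), so that 0 is half open, then the shift along the tool's x, y, z in m, then the turn, a rotation vector about the tool's x, y, z in degrees. A call has 1 to 10 rows; each row is the pose to reach, as a shift and turn from the pose commanded when the call began, along the tool's axes at that moment; what a row does not reach only later rows make up. A row lasts 1/12 s, in which the tool goes at most 41.7 mm and 7.16 degrees, less where a joint would pass 70% of its speed; a pose out of reach is approached as far as the arm can. A call with a gripper value outside its range is refused whole. The fingers move at their own pace and stop on an object; the grip force is fixed at half the most. Time passes only in rows, so rows that repeat a pose let the fingers close. It gives the time, the measured TCP pose, the force, the opening and the grip force at its end, in the units of the state.
- sensors.get_obs(): the state, without advancing time (a new reading comes with each control period).
- viewer.snapshot(name): name is "side" or "top"; returns the picture (400x640x3 uint8, red, green, blue); there is no depth.
- viewer.camera_params(name): a dict with "fx", "fy", "cx", "cy" (pixels), "extrinsics" (4x4, takes a point from world to camera coordinates). Camera axes: x right, y up, looking along -z (the intrinsics and any distortion apply to the point x, -y, -z); pixel columns grow to the right and rows downward; lengths in m; the calibration is good to about 2 mm. A picture is of the moment at which its call begins. camera_params takes no time and is no camera call.
- workorder.close_job(): hands the job in; it is judged then, once.
The state is a dict: "clock": time; "joint_pos": joint angles; "qvel": joint speeds; "tau": joint torques, N m; "tool_pos": TCP position; "orientation": TCP orientation; "force": force on the tool from outside, world axes, zero at the start; "moment": the same for the moment, N m; "opening": finger opening in m; "gripper_force": force on a finger pad.
Only numpy, scipy, OpenCV 4.12 (cv2) and the standard library are available. Lean on these libraries where they do the work, as an engineer would, in place of code of your own. Each camera call takes 0.05 s, during which the arm holds its last target. There are 200 camera calls.

## Working session

There is one attempt and no reset: what is moved stays moved. The work goes in short steps, Python scripts to look and compute and a shell command to move; the robot and the scene stay as the last step left them, time stands still between calls to the robot, and variables do not carry over. Pictures are saved under pics/ and viewed, at most 10 in all, crops included, and the job is handed in when it is done.

```bash
mkdir -p pics; ls; python3 - <<'E'
from plant import sensors, viewer, ctrl
import cv2
for n in("side","top"):
    cv2.imwrite(f"pics/{n}0.png",viewer.snapshot(n)[:,:,::-1]); p=viewer.camera_params(n);print(n,p)
o=sensors.get_obs();print(o)
E
```

```text
pics
side {'fx': 425.9331324667186, 'fy': 425.9331324667186, 'cx': 329.59154510463816, 'cy': 195.18053310163364, 'extrinsics': array([[ 0.54734719, -0.83676449,  0.01537018, -0.28097534],
       [ 0.53806061,  0.36590609,  0.75934413, -0.44879654],
       [-0.64101625, -0.40735479,  0.65050769, -0.62211144],
       [ 0.        ,  0.        ,  0.        ,  1.        ]])}
top {'fx': 421.9842928863971, 'fy': 421.9842928863971, 'cx': 323.1671304656443, 'cy': 198.9811735277626, 'extrinsics': array([[ 0.00688401, -0.99988455,  0.01354611,  0.05642783],
       [ 0.99763581,  0.00779355,  0.06827926, -0.60290272],
       [-0.06837695,  0.01304405,  0.99757428, -0.97330077],
       [ 0.        ,  0.        ,  0.        ,  1.        ]])}
{'clock': 0.1, 'joint_pos': array([ 9.32271845e+01,  2.05879094e+01,  6.38309915e-01, -1.80309661e-02,
       -7.01383769e+01, -1.65069088e+01]), 'qvel': array([ 0.08879751, -0.03341014,  0.16055429,  0.06869642,  0.12136059,
        0.06510805]), 'tau': array([-2.15592001e-03, -5.84160054e+01,  2.93751240e+01,  7.01556042e+00,
        1.01842088e-02, -4.93862819e-05]), 'tool_pos': array([0.15497637, 0.65649436, 0.22570353]), 'orientation': array([ 1.79910833e+02, -8.74662646e-03, -1.32858566e+01]), 'force': array([ 0.89455062, -0.04050855, -0.50959835]), 'moment': array([0.00526243, 0.02252564, 0.0010328 ]), 'gripper_force': 0.0, 'opening': 0.08768955493498773}
```

View pics/side0.png

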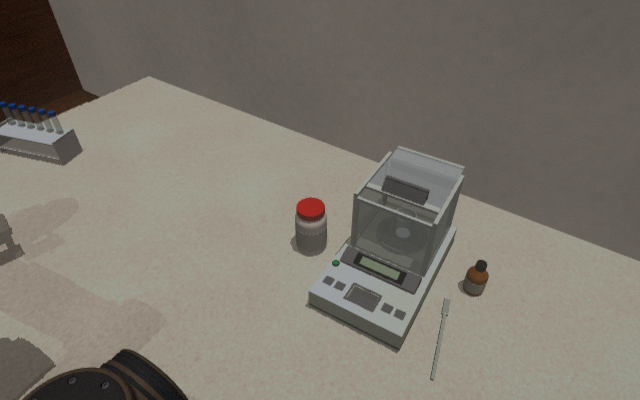

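View pics/top0.png

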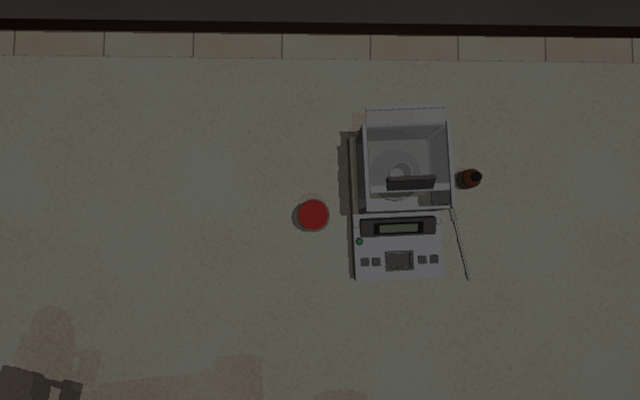

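The side view shows the well at about (363,297) and the tab at (405,190). In the top view, the well is at (400,260), the flat keys at (365,262), (376,262), (422,259) and (434,259), and the tab at (411,183). Next I'll measure these with masks and rays.

```bash
cat > h.py <<'E'
import numpy as np, cv2
from plant import viewer
def ray(n,uv):
    p=viewer.camera_params(n);E=p['extrinsics'];R=E[:3,:3]
    d=R.T@np.array([(uv[0]-p['cx'])/p['fx'],-(uv[1]-p['cy'])/p['fy'],-1.]);return -R.T@E[:3,3],d
def onz(n,uv,z):
    c,d=ray(n,uv);return c+d*(z-c[2])/d[2]
def tri(a,b):
    (c1,d1),(c2,d2)=ray("side",a),ray("top",b)
    s=np.linalg.lstsq(np.c_[d1,-d2],c2-c1,rcond=None)[0]
    p,q=c1+s[0]*d1,c2+s[1]*d2;return (p+q)/2,np.linalg.norm(p-q)
def blobs(img,box,lo,hi,amin,sc=4):
    x0,y0,x1,y1=box
    g=cv2.resize(cv2.cvtColor(img[y0:y1,x0:x1],cv2.COLOR_BGR2GRAY),None,fx=sc,fy=sc,interpolation=cv2.INTER_CUBIC)
    m=cv2.inRange(g,lo,hi);cs,_=cv2.findContours(m,cv2.RETR_EXTERNAL,cv2.CHAIN_APPROX_NONE);out=[]
    for c in cs:
        if cv2.contourArea(c)>amin*sc*sc:
            (a,b),s,t=cv2.minAreaRect(c);k=lambda P:(np.array(P)+.5)/sc-.5+[x0,y0]
            out.append((k((a,b)),np.array(s)/sc,t,k(cv2.boxPoints(((a,b),s,t)))))
    return out
E
python3 - <<'E'
from h import *
np.set_printoptions(precision=4,suppress=True)
T=cv2.imread("pics/top0.png");S=cv2.imread("pics/side0.png")
g=cv2.cvtColor(T,cv2.COLOR_BGR2GRAY);print(g[260,355:445]);print(g[183,380:445]);print(g[170:200,411])
for th in(75,90):
  for c,s,t,b in blobs(T,(354,246,443,276),0,th,20):print(th,c,s,t,onz("top",c,.06))
for c,s,t,b in blobs(T,(375,172,445,196),0,55,60):print('tab',c,s,t,b)
gs=cv2.cvtColor(S,cv2.COLOR_BGR2GRAY);print(gs[190,370:440])
for c,s,t,b in blobs(S,(375,172,440,206),0,85,60):print('tabS',c,s,t,b)
a=np.hstack([cv2.resize(T[95:285,340:460],None,fx=3.3,fy=3.1,interpolation=cv2.INTER_CUBIC),cv2.resize(S[145:335,310:430],None,fx=3.3,fy=3.1,interpolation=cv2.INTER_CUBIC)])
cv2.imwrite("pics/c1.png",np.clip(a*1.6,0,255));print(a.shape)
E
```

```text
[85 96 94 95 87 59 50 47 47 48 48 49 48 51 74 99 82 38 47 49 50 48 48 46
 50 70 97 95 96 88 63 43 45 48 48 47 47 47 47 47 47 47 47 47 48 47 47 46
 47 47 47 45 49 42 28 39 54 45 65 97 95 96 79 33 50 45 47 45 46 44 45 58
 87 97 82 39 45 46 46 44 45 44 46 70 97 95 93 96 93 92]
[75 75 75 76 76 78 62 16 30 30 30 29 30 31 30 30 28 29 29 31 29 29 29 28
 30 29 30 28 29 30 30 30 30 30 29 29 27 30 30 29 31 30 31 28 28 30 29 31
 28 29 29 29 28 29 54 84 84 84 85 85 85 86 88 89 87]
[77 77 75 76 80 69 50 44 47 35 26 28 27 30 29 28 31 28 28 38 79 77 44 45
 52 63 82 95 93 94]
75 [375.875 261.5  ] [8.75 9.5 ] 90.0 [ 0.4602 -0.0577  0.06  ]
75 [364.3412 261.6408] [8.792  9.6934] 86.8201675415039 [ 0.4598 -0.0318  0.06  ]
75 [422.   259.25] [8.75 9.75] 90.0 [ 0.4659 -0.1615  0.06  ]
75 [433.5   258.375] [9.   9.25] 90.0 [ 0.468  -0.1874  0.06  ]
75 [398.9211 260.1727] [20.6742 29.1761] 87.1375961303711 [ 0.4635 -0.1095  0.06  ]
75 [354.375 260.5  ] [29.75  1.5 ] 90.0 [ 0.4622 -0.0095  0.06  ]
90 [376.125 261.5  ] [10.25 10.5 ] 90.0 [ 0.4602 -0.0583  0.06  ]
90 [364.25  261.375] [10.   10.75] 90.0 [ 0.4
[... 685 characters left out ...]
  80  78  75  73  83 116 133 136 149 118  93  76  68  67  67  67
  69  69  66  67  68  66  70  65  69  68  68  69  68  64  64  69  66  69
  68  67  69  66  66  67  69  70  66  68  66  69  56  63  54  55  53  68
  72  73  76  79  75  90 122 124 123 126 126 124 126 124 122 125]
tabS [394.0546 202.4412] [45.3244 11.4083] 20.2248592376709 [[370.8177 199.9591]
 [374.7616 189.2543]
 [417.2915 204.9232]
 [413.3476 215.628 ]]
tabS [405.3356 189.8798] [46.7533 16.4436] 19.604087829589844 [[380.5555 189.7817]
 [386.0726 174.2913]
 [430.1158 189.9779]
 [424.5986 205.4683]]
(589, 792, 3)[ WARN:0@0.308] global loadsave.cpp:1063 imwrite_ Unsupported depth image for selected encoder is fallbacked to CV_8U.
```

View pics/c1.png

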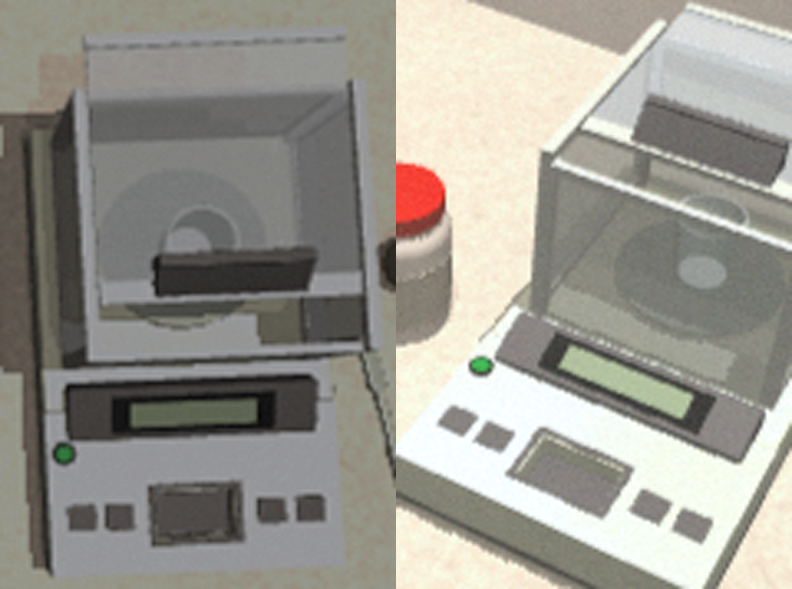

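The crop agrees with the masks: four keys and the well in a row, with the outer keys 156 mm apart as they should be, and a balance yaw of about 3°. The tab is open towards the rear. Next is the tab position, its check against the given sizes, and the bystanders.

```bash
python3 - <<'E'
from h import *
np.set_printoptions(precision=4,suppress=True)
print(ray("top",(0,0))[0])
yaw=np.arctan2(.0082,.1556);X=np.array([np.cos(yaw),np.sin(yaw),0]);Y=np.array([-X[1],X[0],0]);W=np.array([.4635,-.1096,.058]);O=W+.123*X;O[2]=0
bal=lambda p:np.array([(p-O)@X,(p-O)@Y,p[2]])
print('yaw',np.degrees(yaw),'O',O)
B=[(385.14,175.7),(435.7,173.52),(436.33,188.3),(385.78,190.48)]
for uv in B:
  for z in(.23,.206):print(uv,z,onz("top",uv,z),bal(onz("top",uv,z)))
# top rear edge corners in side view (left-top, right-top) 
for s,t in(((386.07,174.29),B[0]),((430.12,189.98),B[1])):
  p,e=tri(s,t);print('tri',p,e,bal(p))
print('jar',bal(onz("top",(313,215),.125)),'vial',bal(onz("top",(472,177),.085)))
E
```

```text
[0.5345 0.0738 1.0113]
yaw 3.0166528337000487 O [ 0.5863 -0.1031  0.    ]
(385.14, 175.7) 0.23 [ 0.6326 -0.0518  0.23  ] [0.0489 0.0488 0.23  ]
(385.14, 175.7) 0.206 [ 0.6356 -0.0557  0.206 ] [0.0517 0.0448 0.206 ]
(435.7, 173.52) 0.23 [ 0.6375 -0.1466  0.23  ] [ 0.0488 -0.0461  0.23  ]
(435.7, 173.52) 0.206 [ 0.6406 -0.1534  0.206 ] [ 0.0516 -0.053   0.206 ]
(436.33, 188.3) 0.23 [ 0.6097 -0.1475  0.23  ] [ 0.021  -0.0455  0.23  ]
(436.33, 188.3) 0.206 [ 0.612  -0.1542  0.206 ] [ 0.023  -0.0524  0.206 ]
(385.78, 190.48) 0.23 [ 0.6049 -0.0529  0.23  ] [0.0212 0.0492 0.23  ]
(385.78, 190.48) 0.206 [ 0.607  -0.0568  0.206 ] [0.0231 0.0452 0.206 ]
tri [ 0.6336 -0.0532  0.2233] 0.0008054542827107715 [0.0499 0.0473 0.2233]
tri [ 0.638  -0.1479  0.2236] 0.0011688594044741544 [ 0.0493 -0.0474  0.2236]
jar [-0.0151  0.1875  0.125 ] vial [ 0.0544 -0.1682  0.085 ]
```

```bash
cat >> h.py <<'E'
from plant import sensors
from scipy.spatial.transform import Rotation as Ro
def to(p,yaw=3.0):
    o=sensors.get_obs();R=Ro.from_euler('xyz',o['orientation'],degrees=True);G=Ro.from_euler('xyz',[180,0,yaw],degrees=True)
    print('pos',o['tool_pos'].round(4),'rpy',o['orientation'].round(2),'F',o['force'].round(2),'t',o['clock'],'shift',R.inv().apply(np.array(p)-o['tool_pos']).round(4),'turn',(R.inv()*G).as_rotvec(degrees=True).round(2))
E
python3 -m pendant '[[-1,[0,0,-0.03],[0,0,0]],[-1,[0,0,-0.06],[0,0,0]],[-1,[0.015,0.014,-0.09],[0,0,-3]],[-1,[0.044,0.04,-0.09],[0,0,-6]],[-1,[0.074,0.067,-0.09],[0,0,-9]],[-1,[0.103,0.094,-0.09],[0,0,-12]],[-1,[0.133,0.121,-0.09],[0,0,-15]],[-1,[0.162,0.148,-0.09],[0,0,-16.3]],[-1,[0.192,0.175,-0.09],[0,0,-16.3]],[-1,[0.221,0.202,-0.09],[0,0,-16.3]]]'
python3 -c "
from h import *
to((.67,-.0987,.31))"
```

```text
clock: 0.93
tool_pos: [0.3243, 0.4076, 0.3164]
orientation: [180.0, 0.0, 3.0]
force: [0.5, 0.2, 0.5]
opening: 0.0267
gripper_force: 0.0
pos [0.3243 0.4076 0.3164] rpy [1.7999e+02 1.0000e-02 3.0500e+00] F [0.5  0.2  0.47] t 0.9333 shift [0.3183 0.5239 0.0064] turn [0.01 0.01 0.05]
```

```bash
python3 -m pendant '[[-1,[0.02,0.034,0],[0,0,0]],[-1,[0.04,0.068,0],[0,0,0]],[-1,[0.06,0.102,0],[0,0,0]],[-1,[0.08,0.136,0],[0,0,0]],[-1,[0.1,0.17,0],[0,0,0]],[-1,[0.12,0.204,0],[0,0,0]],[-1,[0.14,0.238,0],[0,0,0]],[-1,[0.16,0.272,0],[0,0,0]],[-1,[0.18,0.306,0],[0,0,0]],[-1,[0.2,0.335,0],[0,0,0]]]'
python3 -c "
from h import *
to((.67,-.0987,.31))"
```

```text
clock: 1.77
tool_pos: [0.5416, 0.0832, 0.3165]
orientation: [-180.0, 0.0, 3.0]
force: [0.5, 0.7, -0.1]
opening: 0.0004
gripper_force: 0.0
pos [0.5416 0.0832 0.3165] rpy [-1.8e+02  1.0e-02  3.0e+00] F [ 0.54  0.69 -0.11] t 1.7667 shift [0.1187 0.1884 0.0065] turn [-0.    0.01  0.  ]
```

```bash
python3 -m pendant '[[-1,[0.02,0.031,0],[0,0,0]],[-1,[0.04,0.063,0],[0,0,0]],[-1,[0.06,0.094,0],[0,0,0]],[-1,[0.08,0.126,0],[0,0,0]],[-1,[0.1,0.157,0],[0,0,0]],[-1,[0.118,0.186,0],[0,0,0]],[-1,[0.118,0.186,0.005],[0,0,0]],[-1,[0.118,0.186,0.005],[0,0,0]],[-1,[0.118,0.186,0.005],[0,0,0]],[-1,[0.118,0.186,0.005],[0,0,0]]]'
python3 - <<'E'
from h import *
to((.67,-.0987,.214))
a=[viewer.snapshot(n)[:,:,::-1] for n in("side","top")]
cv2.imwrite("pics/h1.png",cv2.resize(np.hstack([a[0][80:340,270:530],a[1][40:300,300:560]]),(796,398)))
E
```

```text
clock: 2.6
tool_pos: [0.6684, -0.0933, 0.3117]
orientation: [-180.0, 0.0, 3.1]
force: [-0.1, -0.7, -0.5]
opening: 0.0007
gripper_force: 0.0
pos [ 0.6684 -0.0933  0.3117] rpy [-1.80e+02  1.00e-02  3.06e+00] F [-0.11 -0.71 -0.46] t 2.6 shift [0.0013 0.0055 0.0977] turn [-0.    0.01  0.06]
```

View pics/h1.png

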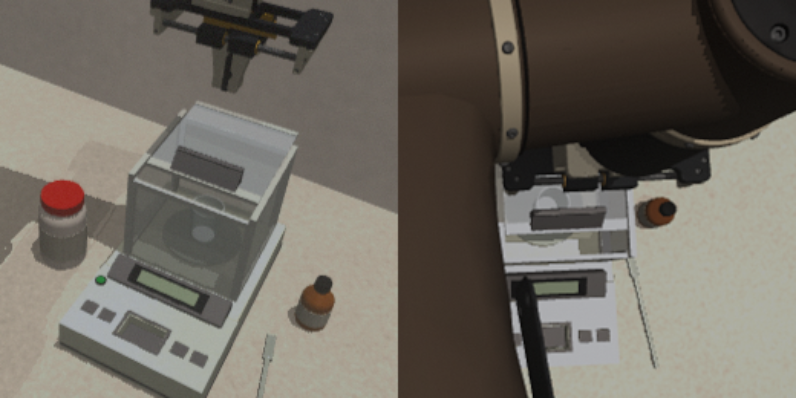

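The fingertips are shut and hang behind the tab, at about (228,85) in the left crop with the tab at (208,168). I'll descend behind it.

```bash
python3 -m pendant '[[-1,[0.001,0.005,0.02],[0,0,0]],[-1,[0.001,0.005,0.04],[0,0,0]],[-1,[0.001,0.005,0.06],[0,0,0]],[-1,[0.001,0.005,0.075],[0,0,0]],[-1,[0.001,0.005,0.085],[0,0,0]],[-1,[0.001,0.005,0.092],[0,0,0]],[-1,[0.001,0.005,0.097],[0,0,0]],[-1,[0.001,0.005,0.097],[0,0,0]],[-1,[0.001,0.005,0.097],[0,0,0]]]'
python3 - <<'E'
from h import *
to((.67,-.0987,.214))
a=viewer.snapshot("side")[:,:,::-1]
cv2.imwrite("pics/h2.png",cv2.resize(a[80:260,320:520],(720,598)[:2] if 0 else (660,594)))
E
```

```text
clock: 3.45
tool_pos: [0.6704, -0.0988, 0.2153]
orientation: [180.0, -0.1, 3.0]
force: [-0.4, -0.2, -0.1]
opening: 0.0002
gripper_force: 0.0
pos [ 0.6704 -0.0988  0.2153] rpy [ 1.7999e+02 -5.0000e-02  3.0400e+00] F [-0.39 -0.25 -0.08] t 3.45 shift [-0.0004 -0.0001  0.0013] turn [ 0.01 -0.05  0.04]
```

View pics/h2.png

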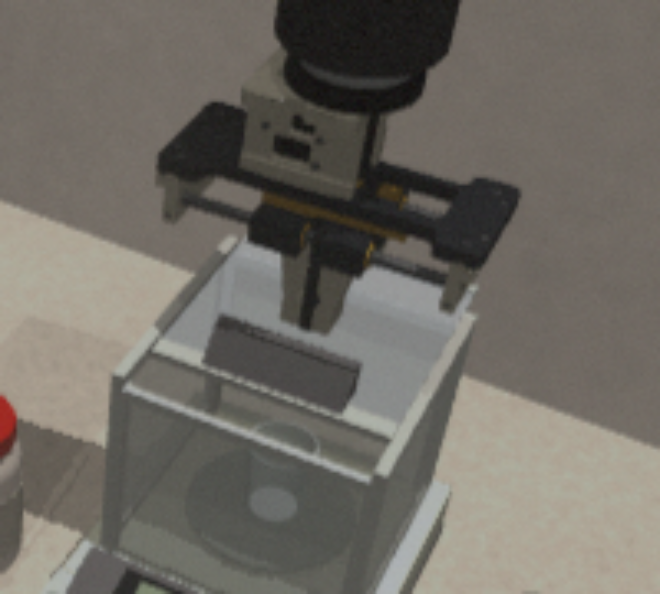

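The fingertip at (310,330) in the crop sits right behind the tab (280,360) with nothing touching. Now I'll push forward.

```bash
python3 -m pendant '[[-1,[-0.006,0,0],[0,0,0]],[-1,[-0.012,0,0],[0,0,0]],[-1,[-0.018,0,0],[0,0,0]],[-1,[-0.022,0,0],[0,0,0]],[-1,[-0.026,0,0],[0,0,0]],[-1,[-0.030,0,0],[0,0,0]],[-1,[-0.034,0,0],[0,0,0]],[-1,[-0.038,0,0],[0,0,0]],[-1,[-0.042,0,0],[0,0,0]],[-1,[-0.046,0,0],[0,0,0]]]'
python3 -m pendant '[[-1,[-0.004,0,0],[0,0,0]],[-1,[-0.008,0,0],[0,0,0]],[-1,[-0.012,0,0],[0,0,0]],[-1,[-0.016,0,0],[0,0,0]],[-1,[-0.020,0,0],[0,0,0]],[-1,[-0.020,0,0],[0,0,0]]]'
python3 - <<'E'
from h import *
to((.67,-.0987,.214))
a=viewer.snapshot("side")[:,:,::-1]
cv2.imwrite("pics/h3.png",cv2.resize(a[80:260,320:520],(660,594)))
E
```

```text
clock: 4.33
tool_pos: [0.6239, -0.1014, 0.2148]
orientation: [180.0, -0.0, 3.0]
force: [1.0, -0.7, 0.6]
opening: 0.0007
gripper_force: 0.7
clock: 4.83
tool_pos: [0.6084, -0.1021, 0.215]
orientation: [180.0, -0.6, 3.0]
force: [17.0, -2.9, -10.0]
opening: 0.0006
gripper_force: 8.8
pos [ 0.6084 -0.1021  0.215 ] rpy [180.    -0.56   3.05] F [ 16.98  -2.87 -10.05] t 4.8333 shift [ 0.0617 -0.0001  0.0016] turn [ 0.   -0.56  0.05]
```

View pics/h3.png

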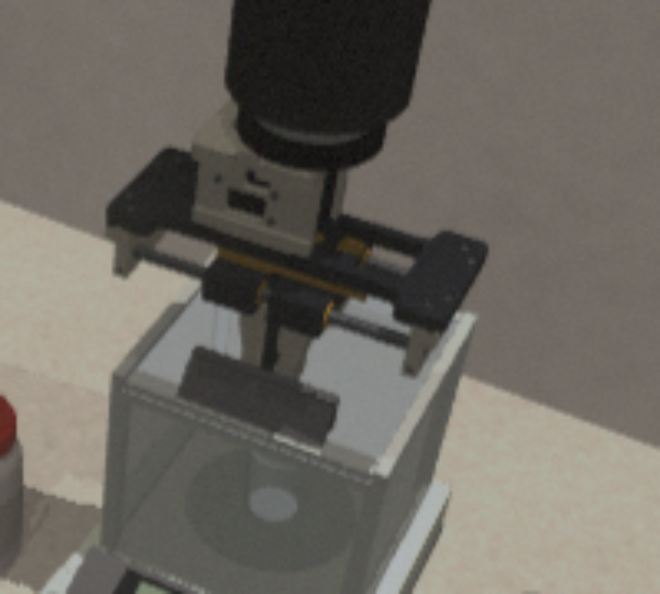

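The tab is now at the front edge, around (260,400), with the pane against its stop. The 17 N reading confirms the stop. I'll hold briefly, back off and rise.

```bash
python3 -m pendant '[[-1,[0,0,0],[0,0,0]],[-1,[0,0,0],[0,0,0]],[-1,[0.01,0,0],[0,0,0]],[-1,[0.025,0,0],[0,0,0]],[-1,[0.025,0,0],[0,0,0]],[-1,[0.025,0,-0.03],[0,0,0]],[-1,[0.025,0,-0.06],[0,0,0]],[-1,[0.025,0,-0.09],[0,0,0]],[-1,[0,0,-0.09],[0,0,0]],[-1,[-0.03,0,-0.09],[0,0,0]]]'
python3 -c "
from h import *
to((.4635,-.1096,.30))"
```

```text
clock: 5.72
tool_pos: [0.5746, -0.1039, 0.3051]
orientation: [180.0, -0.0, 3.0]
force: [-0.8, 0.6, -1.8]
opening: 0.0009
gripper_force: 0.0
pos [ 0.5746 -0.1039  0.3051] rpy [ 1.80e+02 -3.00e-02  3.02e+00] F [-0.82  0.58 -1.84] t 5.7167 shift [-1.113e-01 -1.000e-04  5.000e-03] turn [ 0.   -0.03  0.02]
```

```bash
python3 -m pendant '[[-1,[-0.03,0,0],[0,0,0]],[-1,[-0.06,0,0],[0,0,0]],[-1,[-0.09,0,0],[0,0,0]],[-1,[-0.107,0,0],[0,0,0]],[-1,[-0.107,0,0.03],[0,0,0]],[-1,[-0.107,0,0.07],[0,0,0]],[-1,[-0.107,0,0.11],[0,0,0]],[-1,[-0.107,0,0.15],[0,0,0]],[-1,[-0.107,0,0.19],[0,0,0]],[-1,[-0.107,0,0.21],[0,0,0]]]'
python3 -m pendant '[[-1,[0,0,0],[0,0,0]],[-1,[0,0,0],[0,0,0]],[-1,[0,0,0],[0,0,0]]]'
python3 - <<'E'
from h import *
to((.4635,-.1096,.07))
a=[viewer.snapshot(n)[:,:,::-1] for n in("side","top")]
cv2.imwrite("pics/h4.png",cv2.resize(np.hstack([a[0][145:345,300:500],a[1][95:295,320:520]]),(796,398)))
E
```

```text
clock: 6.55
tool_pos: [0.4635, -0.1099, 0.0903]
orientation: [-180.0, 0.4, 3.0]
force: [0.3, 1.0, -0.1]
opening: 0.0005
gripper_force: 0.0
clock: 6.8
tool_pos: [0.4682, -0.1096, 0.096]
orientation: [180.0, -0.1, 3.0]
force: [-0.2, -0.6, 0.8]
opening: 0.0001
gripper_force: 0.0
pos [ 0.4682 -0.1096  0.096 ] rpy [ 1.7998e+02 -7.0000e-02  3.0500e+00] F [-0.2  -0.64  0.81] t 6.8 shift [-0.0047 -0.0003  0.026 ] turn [ 0.02 -0.07  0.05]
```

View pics/h4.png

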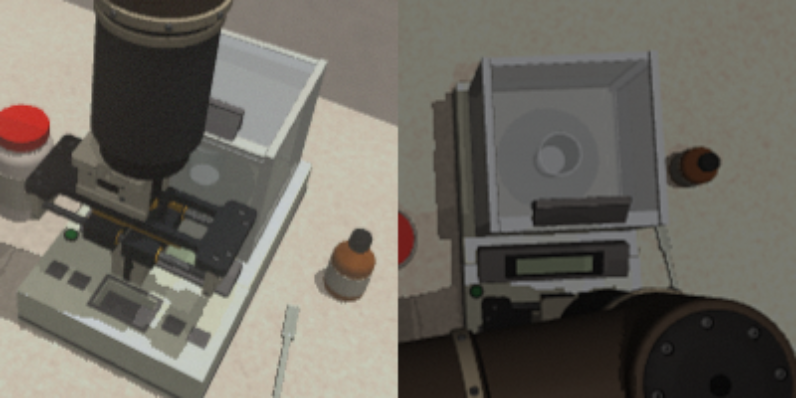

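The pane looks shut: its front edge is at the shield's front wall, with the tab at (580,210) in the right crop. The fingertips at (135,280) in the left crop hover above the well at (128,300). I'll centre the last 5 mm and descend to deck level.

```bash
python3 -m pendant '[[-1,[-0.0045,0,0],[0,0,0]],[-1,[-0.0045,0,0.008],[0,0,0]],[-1,[-0.0045,0,0.016],[0,0,0]],[-1,[-0.0045,0,0.024],[0,0,0]],[-1,[-0.0045,0,0.030],[0,0,0]],[-1,[-0.0045,0,0.033],[0,0,0]],[-1,[-0.0045,0,0.033],[0,0,0]],[-1,[-0.0045,0,0.033],[0,0,0]],[-1,[-0.0045,0,0.033],[0,0,0]]]'
python3 - <<'E'
from h import *
to((.4635,-.1096,.04))
a=viewer.snapshot("side")[:,:,::-1]
cv2.imwrite("pics/h5.png",cv2.resize(a[250:340,305:425],(792,594),interpolation=cv2.INTER_CUBIC))
E
```

```text
clock: 7.65
tool_pos: [0.463, -0.1098, 0.0616]
orientation: [180.0, -0.0, 3.0]
force: [0.1, -1.0, -0.0]
opening: 0.0004
gripper_force: 0.0
pos [ 0.463  -0.1098  0.0616] rpy [180.    -0.     3.02] F [ 0.12 -0.96 -0.03] t 7.65 shift [ 0.0005 -0.0002  0.0216] turn [ 0.   -0.    0.02]
```

View pics/h5.png

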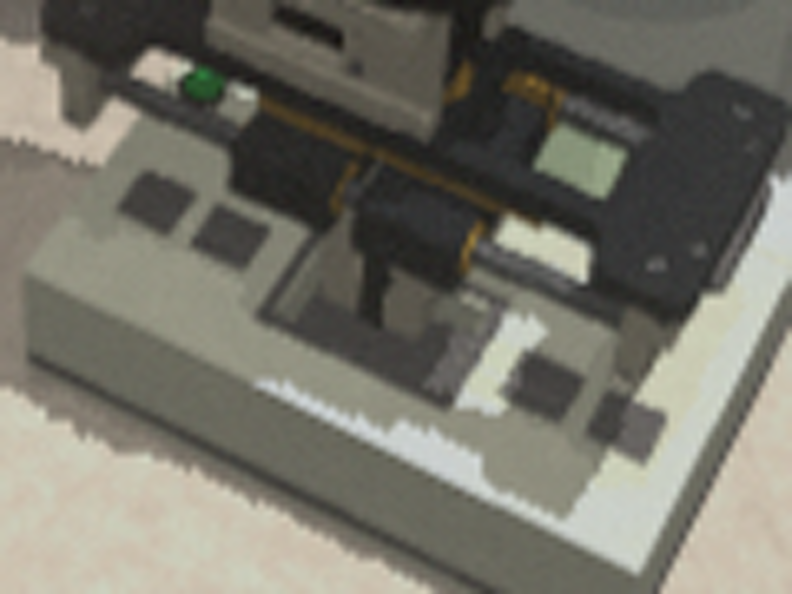

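The shut fingertips, ending at about (350,290)–(430,335) in the crop, lie inside the well's outline with margin on all sides. I'll descend into the well and check forces.

```bash
python3 -m pendant '[[-1,[0,0,0.004],[0,0,0]],[-1,[0,0,0.008],[0,0,0]],[-1,[0,0,0.012],[0,0,0]],[-1,[0,0,0.014],[0,0,0]],[-1,[0,0,0.014],[0,0,0]]]'
```

```text
clock: 8.12
tool_pos: [0.4623, -0.1099, 0.0469]
orientation: [180.0, 0.1, 3.0]
force: [0.1, 0.7, -0.1]
opening: 0.0007
gripper_force: 0.0
```

```bash
python3 -m pendant '[[-1,[0,0,0.002],[0,0,0]],[-1,[0,0,0.004],[0,0,0]],[-1,[0,0,0.006],[0,0,0]],[-1,[0,0,0.0075],[0,0,0]],[-1,[0,0,0.0085],[0,0,0]],[-1,[0,0,0.009],[0,0,0]],[-1,[0,0,0.009],[0,0,0]],[-1,[0,0,0.009],[0,0,0]]]'
```

```text
clock: 8.78
tool_pos: [0.463, -0.1099, 0.0399]
orientation: [180.0, -0.0, 3.1]
force: [-6.6, 2.8, 22.2]
opening: 0.0003
gripper_force: 10.7
```

The key is at its stop: TCP z is 0.0399 and the force is 22 N. I'll retract.

```bash
python3 -m pendant '[[-1,[0,0,0],[0,0,0]],[-1,[0,0,-0.005],[0,0,0]],[-1,[0,0,-0.015],[0,0,0]],[-1,[0,0,-0.03],[0,0,0]],[-1,[0,0,-0.06],[0,0,0]],[-1,[0,0,-0.1],[0,0,0]],[-1,[0,0,-0.14],[0,0,0]],[-1,[0,0,-0.18],[0,0,0]],[-1,[0,0,-0.21],[0,0,0]],[-1,[0,0,-0.21],[0,0,0]]]'
python3 -m pendant '[[-1,[0,0.02,0],[0,0,0]],[-1,[0,0.02,0],[0,0,0]],[-1,[0,0.02,0],[0,0,0]],[-1,[0,0.02,0],[0,0,0]],[-1,[0,0.02,0],[0,0,0]],[-1,[0,0.02,0],[0,0,0]]]'
python3 - <<'E'
from h import *
a=[viewer.snapshot(n)[:,:,::-1] for n in("side","top")]
cv2.imwrite("pics/h6.png",cv2.resize(np.hstack([a[0][145:345,300:500],a[1][95:295,320:520]]),(796,398)))
E
```

```text
clock: 9.62
tool_pos: [0.466, -0.1101, 0.2554]
orientation: [180.0, -0.6, 3.1]
force: [2.0, 0.6, -0.0]
opening: 0.0005
gripper_force: 0.0
clock: 10.12
tool_pos: [0.4638, -0.1295, 0.2482]
orientation: [-180.0, 0.0, 3.0]
force: [-0.1, 1.2, 0.3]
opening: 0.0005
gripper_force: 0.0
```

View pics/h6.png

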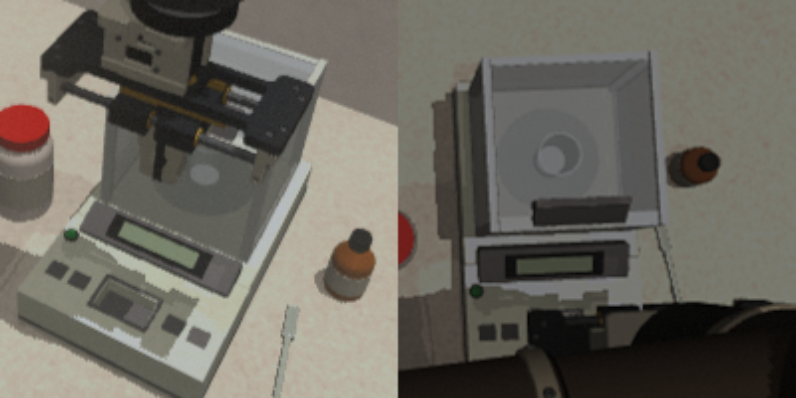

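The tab at (580,210) is hard against the shield's front, and the beaker, jar, bottle and spatula have not moved. The key at (128,300) is back up and the arm is clear, so I'm handing in.

```bash
python3 -c "
from plant import workorder
print(workorder.close_job())"
```

```text
the job is handed in; nothing more can be done
None
```

The top pane was pushed shut against its stop, the tare key was pressed to its stop and released, and the job was handed in at about 10 s on the robot's clock with nothing visibly disturbed; no verdict was returned.

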